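# Close up the loaded slow cooker

### The job

The slow cooker is loaded: close it up. Its lid, the one with the round knob, stands on edge in the dish rack: lay it flat on the worktop, knob up, without letting it drop or fall over, so that it can be taken again by the knob; then set it level and fully home on the crock and swing both lid clips fully shut over its rim. Leave the plate, the other lid, the pepper mill and the jar where they are.

Things in the scene. Friction and masses are not known exactly. Their poses are not given: they have to be found in the camera images.
- cooker: slow cooker, fixed: round steel housing 210 mm across, crock rim 150 mm high, vegetables inside, well below the rim; control knob on its own -x side; on its own +y and -y sides a black carrying handle (reaching 139 mm from the axis, its top 99 mm high) and above that a lid clip, with nothing outside the clip. Origin: centre of the underside, z up
- cooker_rim (a point): centre of the crock's mouth at the height of its rim (150 mm above the worktop). The mouth is 158 mm across inside, the flat rim 18 mm wide. With the lid seated, the lid's origin is 10 mm below this point and its plug has 4 mm play all round
- lid: the cooker's steel lid, loose, 0.3 to 0.6 kg, round black knob on top, grey plug below. Origin: centre of the plug's flat underside (at z = 0 when it lies on the worktop); own z points to the knob side. Plug 150 mm across, z 0 to 10 mm, lower edge tapered; then the rim (see lid_rim); low dome up to z 28 mm; stem; knob
- lid_rim (a point): centre of the lid's flat rim, 14 mm above the lid's origin along its z: the rim is 184 mm across, 8 mm thick, both faces free outside radius 76 mm. At the start the lid stands on edge in a rack slot, its z about level (may lean 0.2 rad) and towards the rack's -x, this point 99 mm and its top edge 191 mm above the worktop
- lid_knob (a point): centre of the lid's knob, 53 mm from the lid's origin along the lid's z. The knob is a cylinder 36 mm across and 22 mm long (lid z 42 to 64 mm)
- clip_left (a joint): hinge of the clip on the cooker's own +y side, rad: 0 = shut (upright, nose over the lid's rim), grows as its top swings outwards, at most 0.85; starts at 0.5 to 0.8. Hinge line level, along the cooker's x, 113 mm from the cooker's axis, 118 mm above the worktop. Stiff (0.06 N m, 1 to 2 N at the tab): stays where it is left; pushed shut from outside, inwards and upwards
- clip_right (a joint): the same for the clip on the cooker's own -y side
- clip_left_tab (a point): mid-thickness of the +y clip near its free end, 62 mm from the hinge line; moves with the clip. The clip is a steel strip 40 mm wide, 5 mm thick, reaching 74 mm from the hinge line, tipped with a black thumb tab; 41 mm from the hinge line a nose 32 mm long points inwards and, when shut, passes 1 mm over the rim of the seated lid
- clip_right_tab (a point): the same for the -y clip
- rack: wire dish rack, fixed, 270 x 215 mm, pegs 95 mm high. Three slots across its own x (at x = -75, 0, +75 mm), 12 mm wide, each between pairs of upright pegs at y = +-82 mm; round things stand in them on edge, faces about square to the rack's x, on two rails at y = +-45 mm, 18 mm high. Origin: centre of the underside
- pan_lid: another, larger steel lid, 208 mm across, with a wire loop handle instead of a knob, on edge in another rack slot, its top about 217 mm high: to be left alone. Origin: centre of its underside, own z towards the handle
- plate: white side plate 190 mm across, on edge in the third slot, its top about 197 mm high: to be left alone. Origin on its axis, 14 mm behind mid-thickness
- mill: dark wooden pepper mill, 58 mm across, 158 mm tall, standing on the worktop beyond the work: to be left alone. Origin: centre of its foot
- jar: amber glass jar with a steel cap, 72 mm across, 115 mm tall, standing beyond the work: to be left alone. Origin: centre of its foot
Not all that is in view belongs to the job. What is shaped like the lid but orange is not meant.

How it is judged:
By the outcome, as a careful person would: the job done as asked, in the order asked, and still so for the second after the job is handed in, with the robot touching nothing.
It also fails if it takes over 72 s, if anything falls off the work surface, if the arm or the gripper's body presses on something with over 40 N, if the wrist force passes 120 N, or if a joint passes its speed limit or range.

### The arm

A 6-joint arm with a two-finger parallel gripper is mounted at the origin on the work surface. World frame = base frame: x ahead of the robot, y to its left, z up, the work surface at z = 0. Lengths are in m, angles in degrees, forces in N, time in s.
With the tool pointing down it reaches from about 0.4 to 0.825 m from the base axis. Payload 7 kg.
Tool frame: the origin (TCP) lies at the centre of the arm's flange, where the gripper is bolted on; the fingertips stand 178 mm ahead of it and the grasp point (between the pads) lies 159 mm ahead of it; z points along the fingers, y is the line along which they close (so a half turn about z gives the same grasp; the last joint's range is limited). The gripper opens to 88 mm and grips with 3 to 60 N. Pads are 19 mm wide; open, the fingers measure 130 mm over their backs; the gripper's body (78 mm by 193 mm) begins 47 mm behind the grasp point.
Start: joints at [81.538, 20.546, 0.682, 0, -70.136, -16.507], TCP at [0.285, 0.612, 0.405] pointing down, gripper open.
Joint ranges: [-176.03, 176.03], [-82.01, 121.73], [-58.28, 71.71], [-173.87, 95.51], [-174.79, -0.11], [-173.66, 173.66]. Speed limits (degrees/s): [136.94, 136.94, 172.46, 180, 180, 180].

### API

Orientations are given as [roll, pitch, yaw] about the fixed x, y, z axes, in that order (R = Rz(yaw) Ry(pitch) Rx(roll)).
In Python, from plant import telemetry, snapshot, workorder, nets gives the robot as it stands.
- The arm moves only by the shell command python3 -m creep 'ROWS'. ROWS is JSON, a list that holds one entry, the list of rows, each a list of 5 numbers: the shift along the tool's x, y, z normalised to -1 to 1, where 1 is 0.2 m, then the turn about the tool's z normalised to -1 to 1, where 1 is pi/2 rad, then the opening, from 0 (shut) to 1 (fully open). In form: [[[x, y, z, spin, hand], ...]]. A call has 1 to 8 rows; each row shifts and turns the commanded pose from where the row before left it, along the tool's axes as they then stand; what a row does not reach is not made up. A row lasts 1/12 s, in which the tool goes at most 41.7 mm and 7.16 degrees, less where a joint would pass 70% of its speed; a pose out of reach is approached as far as the arm can. A call with a number of a shift or a turn outside -1 to 1 is refused whole. A call with a gripper value outside its range is refused whole. The fingers move at their own pace and stop on an object; the grip force is fixed at half the most. Time passes only in rows, so rows that do not move let the fingers close. It gives the time, the measured TCP pose, the force, the opening and the grip force at its end, in the units of the state.
- telemetry.get_obs(): the state, without advancing time (a new reading comes with each control period).
- snapshot(name): name is "scene" or "top"; returns a dict with "frame" (420x560x3 uint8, red, green, blue), "fx", "fy", "cx", "cy" (pixels), "rvec" (rotation vector, rad) and "tvec" (3), from world to camera coordinates, as OpenCV has them. Camera axes: x right, y down, z forward; pixel columns grow to the right and rows downward; lengths in m; the calibration is good to about 2 mm. A picture is of the moment at which its call begins. There is no depth.
- workorder.close_job(): hands the job in; it is judged then, once.
Trained networks look in a picture, given as the dict that the camera call returned (one of the last four; its "shot" number tells which), for a name from the list of things; names that differ only in an ending like _2 or _b are one class to them, and where a whole thing is asked for, a point or a joint stands for the part that bears it (a point fixed in the world has none). Each returns a list of dicts, best first, with "confidence" (0 to 1); they miss things now and then, are a little off and sometimes report something else, mostly with a low value. They report only what shows in the picture. A call takes as long as a camera call. They do not tell look-alikes from the thing itself.
- nets.find_in(picture, query): "uv" ([column, row] in pixels, amid what is visible of it).
- nets.masks_of(picture, query): "region" (420x560 bool, what is visible of it) and "uv" ([column, row] in pixels, amid what is visible of it).
- nets.landmark_of(picture, query): "uv" ([column, row] in pixels: a listed point, or the origin of a listed thing).
The state is a dict: "clock": time; "joint_pos": joint angles; "qvel": joint speeds; "tau": joint torques, N m; "tool_pos": TCP position; "orientation": TCP orientation; "force": force on the tool from outside, world axes, zero at the start; "moment": the same for the moment, N m; "opening": finger opening in m; "gripper_force": force on a finger pad.
Only numpy, scipy, OpenCV 4.12 (cv2) and the standard library are available. Lean on these libraries where they do the work, as an engineer would, in place of code of your own. Each camera call takes 0.05 s, during which the arm holds its last target. There are 200 camera calls.

## Working session

There is one attempt and no reset: what is moved stays moved. The work goes in short steps, Python scripts to look and compute and a shell command to move; the robot and the scene stay as the last step left them, time stands still between calls to the robot, and variables do not carry over. Pictures are saved under pics/ and viewed, at most 12 in all, crops included, and the job is handed in when it is done.

```bash
mkdir -p pics; ls
cat > h.py <<'E'
import numpy as np, cv2
from plant import telemetry, snapshot, workorder, nets
def save(s,n): cv2.imwrite('pics/'+n+'.png',s['frame'][:,:,::-1])
def P(s):
    R=cv2.Rodrigues(np.array(s['rvec'],float))[0]; t=np.array(s['tvec'],float).reshape(3)
    return R,t,np.array([[s['fx'],0,s['cx']],[0,s['fy'],s['cy']],[0,0,1.]])
def ray(s,uv):
    R,t,K=P(s); d=R.T@np.linalg.solve(K,[uv[0],uv[1],1]); return -R.T@t,d
def atz(s,uv,z):
    c,d=ray(s,uv); return c+d*(z-c[2])/d[2]
def tri(obs):
    A=np.zeros((3,3));b=np.zeros(3)
    for s,uv in obs:
        c,d=ray(s,uv); d=d/np.linalg.norm(d); M=np.eye(3)-np.outer(d,d); A+=M;b+=M@c
    x=np.linalg.solve(A,b)
    res=[np.linalg.norm((np.eye(3)-np.outer(d/np.linalg.norm(d),d/np.linalg.norm(d)))@(x-c)) for c,d in [ray(*o) for o in obs]]
    return x,max(res)
def proj(s,p):
    R,t,K=P(s); return cv2.projectPoints(np.array(p,float).reshape(-1,3),np.array(s['rvec'],float),np.array(s['tvec'],float),K,None)[0].reshape(-1,2)
E
python3 - <<'E'
from h import *
np.set_printoptions(precision=3,suppress=True)
S=snapshot('scene');T=snapshot('top');save(S,'s0');save(T,'t0')
for s in (S,T): print('cam',ray(s,(280,210)))
for q in ['cooker','cooker_rim','lid','lid_rim','lid_knob','clip_left_tab','clip_right_tab','rack','pan_lid','plate','mill','jar']:
    for n,s in (('S',S),('T',T)):
        print(q,n,[(np.round(d['uv'],1).tolist(),round(d['confidence'],2)) for d in nets.landmark_of(s,q)[:3]])
E
```

```text
pics
cam (array([ 0.908, -0.469,  1.207]), array([-0.284,  0.413, -0.865]))
cam (array([0.409, 0.056, 1.184]), array([ 0.11 ,  0.018, -0.994]))
cooker S [([198.0, 318.0], 0.68)]
cooker T [([398.1, 218.4], 0.91)]
cooker_rim S [([190.5, 299.8], 0.74)]
cooker_rim T []
lid S [([341.2, 99.7], 0.72), ([326.1, 155.0], 0.56)]
lid T [([123.5, 225.9], 0.72), ([204.3, 200.7], 0.71)]
lid_rim S [([337.4, 97.3], 0.77), ([320.7, 154.3], 0.72)]
lid_rim T [([204.7, 208.4], 0.84), ([121.5, 233.1], 0.73)]
lid_knob S [([330.2, 90.6], 0.95), ([308.8, 146.5], 0.64)]
lid_knob T [([205.8, 220.9], 0.87), ([114.9, 246.7], 0.58)]
clip_left_tab S [([234.1, 254.5], 0.93), ([294.1, 334.8], 0.36)]
clip_left_tab T [([358.3, 203.8], 0.78), ([474.2, 221.3], 0.33), ([204.5, 227.6], 0.31)]
clip_right_tab S [([136.7, 341.5], 0.91)]
clip_right_tab T [([475.8, 218.7], 0.73)]
rack S [([299.2, 163.2], 0.94)]
rack T [([212.5, 235.4], 0.87)]
pan_lid S [([281.9, 132.1], 0.85)]
pan_lid T [([203.1, 256.3], 0.78)]
plate S [([303.5, 145.0], 0.58), ([139.7, 341.8], 0.55)]
plate T [([204.7, 224.1], 0.73), ([205.7, 219.6], 0.49)]
mill S []
mill T [([360.9, 142.5], 0.97)]
jar S [([357.5, 227.0], 0.93)]
jar T [([247.8, 147.1], 0.92)]
```

```bash
python3 -c "
import cv2,numpy as np
print(cv2.imread('pics/s0.png').shape)"
```

```text
(420, 560, 3)
```

View pics/s0.png

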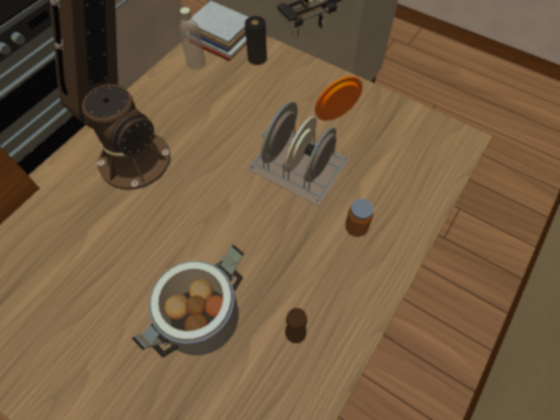

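View pics/t0.png

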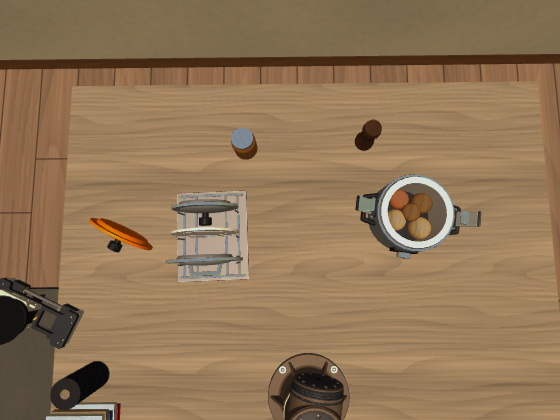

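The images show two things shaped like the lid:
- **Steel lid:** in the far rack slot, scene (321,154), top (205,208), with a black knob facing the plate.
- **Orange lid:** scene (338,97), top (120,234). This is the decoy.

In the top view the plate is at (205,231) and the pan lid at (203,259). The cooker is at (417,213), with clips at (367,204) and (470,217). The steel lid is the one meant, and I'll check it in a crop.

Run:
```python
from h import *
np.set_printoptions(precision=4,suppress=True)
S=snapshot('scene');T=snapshot('top')
a=cv2.resize(S['frame'][80:220,230:390],None,fx=3.5,fy=3.5,interpolation=cv2.INTER_CUBIC)[:480]
b=cv2.resize(T['frame'][180:290,160:260],None,fx=2.4,fy=4.3636,interpolation=cv2.INTER_CUBIC)[:480]
b=cv2.resize(T['frame'][185:290,165:255],None,fx=2.5,fy=2.5,interpolation=cv2.INTER_CUBIC)
c=np.zeros((490,800,3),np.uint8);c[:a.shape[0],:560]=a[:, :560];c[:b.shape[0],565:565+b.shape[1]]=b
cv2.imwrite('pics/crop1.png',c[:,:,::-1])
def g(s,q,uv):
    L=[d for d in nets.landmark_of(s,q) if np.hypot(*(np.array(d['uv'])-uv))<14]
    return L[0]['uv'] if L else None
for q,us,ut in [('lid_rim',(321,154),(205,208)),('lid_knob',(309,147),(206,221)),('lid',(326,155),(204,201)),('clip_left_tab',(234,254),(358,204)),('clip_right_tab',(137,341),(475,219)),('cooker_rim',(190,300),(417,213)),('cooker',(198,318),(398,218)),('rack',(299,163),(212,235))]:
    o=[(s,g(s,q,np.array(u))) for s,u in ((S,us),(T,ut))]; o=[x for x in o if x[1] is not None]
    if len(o)==2: print(q,*tri(o),[x[1] for x in o])
    elif o: print(q,'one',[atz(*o[0],z) for z in (0,.15)])
def cen(s,q): return nets.masks_of(s,q)[0]
# crock rim white ellipse from mask of cooker: print mask bbox
for q in('mill','jar'): 
    d=nets.landmark_of(T,q); print(q,atz(T,d[0]['uv'],0))
print({k:np.round(v,3) for k,v in telemetry.get_obs().items()})
```

```text
lid_rim [0.5406 0.2896 0.1047] 0.0014188099007518135 [[321.5, 154.0], [204.4, 206.7]]
lid_knob [0.4996 0.2842 0.1071] 0.0038892508036334965 [[309.9, 148.6], [206.5, 221.8]]
lid [0.5615 0.282  0.1086] 0.0011467141356831397 [[325.4, 158.2], [206.3, 198.5]]
clip_left_tab [ 0.5336 -0.141   0.1572] 0.000966115290825647 [[233.1, 253.7], [361.0, 205.4]]
clip_right_tab [ 0.4927 -0.4385  0.1736] 0.0009233499352859837 [[139.3, 341.8], [476.8, 219.1]]
cooker_rim one [array([ 0.5385, -0.3435,  0.    ]), array([ 0.5221, -0.2928,  0.15  ])]
cooker [ 0.5125 -0.2932  0.0076] 0.0037922647693733064 [[196.8, 316.1], [400.8, 216.7]]
rack [ 0.4679  0.2892 -0.01  ] 0.0031241019570982464 [[300.6, 165.4], [212.4, 234.9]]Traceback (most recent call last):
  File "<stdin>", line 19, in <module>
IndexError: list index out of range
```

View pics/crop1.png

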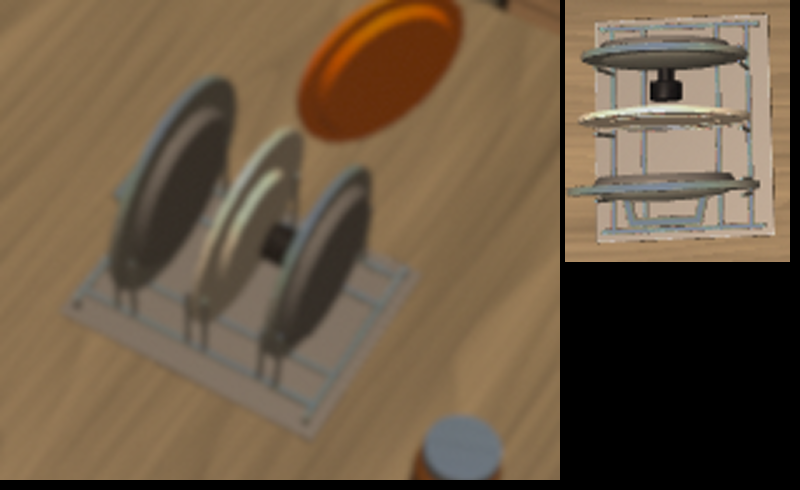

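The crop confirms it. The steel lid with the black knob is in the far slot, with the cream plate in the middle and the loop-handled pan lid nearest the robot. The orange one stands outside the rack.

Run:
```python
from h import *
from scipy.spatial.transform import Rotation as Ro
np.set_printoptions(precision=4,suppress=True)
T=snapshot('top')
c=np.array([atz(T,p,0.0) for p in [(177,193),(245.8,191),(249,279.8),(178.2,281.4)]])
print('rack corners',c, 'centre',c.mean(0))
e=(c[0]+c[1]-c[2]-c[3])[:2];f=(c[0]+c[3]-c[1]-c[2])[:2]
print('yaw x',np.degrees(np.arctan2(e[1],e[0])),np.hypot(*e)/2,'yaw y',np.degrees(np.arctan2(-f[0],f[1])),np.hypot(*f)/2)
# top edge of lid: columns of top edge at z=.191
for s in (T,):
    for p in [(174,206.5),(238,206.5),(205,199)]: print('rim pts',atz(s,p,0.191),atz(s,p,.099))
d=nets.landmark_of(T,'jar');print('jar',[atz(T,x['uv'],0) for x in d[:1]])
d=nets.landmark_of(T,'mill');print('mill',[atz(T,x['uv'],0) for x in d[:1]])
o=telemetry.get_obs();print(o)
print(Ro.from_euler('xyz',o['orientation'],degrees=True).as_matrix())
```

```text
rack corners [[0.5959 0.3972 0.    ]
 [0.6002 0.1834 0.    ]
 [0.3292 0.1725 0.    ]
 [0.3262 0.3861 0.    ]] centre [0.4629 0.2848 0.    ]
yaw x 2.324397869454715 0.2705675173786461 yaw y 0.9812812794523903 0.21371506836294604
rim pts [0.5304 0.349  0.191 ] [0.5417 0.3761 0.099 ]
rim pts [0.5289 0.1829 0.191 ] [0.54   0.1947 0.099 ]
rim pts [0.5493 0.2688 0.191 ] [0.5623 0.2886 0.099 ]
jar [array([0.4713, 0.2876, 0.    ])]
mill [array([ 0.7547, -0.1924,  0.    ])]
{'clock': 2.4, 'joint_pos': array([ 81.5366,  20.5479,   0.6818,   0.0022, -70.1367, -16.5064]), 'qvel': array([ 0.0695,  0.0412,  0.0804,  0.019 , -0.0283, -0.0698]), 'tau': array([ -0.0004, -58.2372,  29.3291,   7.0024,   0.0124,  -0.    ]), 'tool_pos': array([0.285 , 0.6119, 0.4046]), 'orientation': array([179.9979,  -0.0027, -24.9691]), 'force': array([-0.0813,  0.1199, -0.8374]), 'moment': array([-0.0204,  0.0405,  0.01  ]), 'gripper_force': 0.0, 'opening': 0.08764873485022998}
[[ 0.9065 -0.4221  0.    ]
 [-0.4221 -0.9065 -0.0001]
 [ 0.      0.     -1.    ]]
```

```bash
python3 -m creep '[[[0,0,-0.05,0.079,0.45],[0,0,-0.05,0.079,0.45],[0,0,-0.05,0.079,0.45],[0,0,-0.05,0.079,0.45],[0,0,0,0.079,0.45],[0,0,0,0.079,0.45],[0,0,0,0.079,0.45],[0,0,0,0.079,0.45]]]'; python3 -m creep '[[[0,0,0,0.072,0.45],[0.08,-0.06,0,0,0.45],[0.12,-0.09,0,0,0.45],[0.12,-0.09,0,0,0.45],[0.12,-0.09,0,0,0.45],[0.12,-0.09,0,0,0.45],[0.12,-0.09,0,0,0.45],[0.12,-0.09,0,0,0.45]]]'
python3 -m creep '[[[0.12,-0.09,0,0,0.45],[0.12,-0.09,0,0,0.45],[0.12,-0.09,0,0,0.45],[0.12,-0.09,0,0,0.45],[0.12,-0.09,0,0,0.45],[0.12,-0.08,0,0,0.45],[0.12,-0.06,0,0,0.45],[0,0,0,0,0.45]]]'; python3 -c "
from h import *
o=telemetry.get_obs();print(o['joint_pos'],o['tool_pos'],o['orientation'],o['opening'])"
```

```text
clock: 3.07
tool_pos: [0.285, 0.6118, 0.4447]
orientation: [180.0, 0.0, -82.2]
force: [0.3, 0.1, -0.4]
opening: 0.0418
gripper_force: 0.0
clock: 3.73
tool_pos: [0.4104, 0.4538, 0.4449]
orientation: [-180.0, 0.0, -88.2]
force: [-0.2, 1.0, 0.4]
opening: 0.0397
gripper_force: 0.0
clock: 4.4
tool_pos: [0.534, 0.2871, 0.4448]
orientation: [-180.0, -0.0, -88.4]
force: [-0.1, 1.8, 0.1]
opening: 0.0394
gripper_force: 0.0
[ 4.67173887e+01  1.28210965e+01 -4.85928682e+00  3.40170263e-02
 -7.23483627e+01 -4.51608606e+01] [0.53402079 0.28711284 0.44476978] [-1.79997290e+02 -4.32386567e-02 -8.84331499e+01] 0.03939051504011827
```

Run:
```python
from h import *
np.set_printoptions(precision=1,suppress=True)
S=snapshot('scene');T=snapshot('top')
def ring(lean,x=0.541,y=0.287,yaw=np.radians(1.6)):
    a=np.linspace(0,2*np.pi,73); n=np.array([-np.cos(yaw),-np.sin(yaw),0]); h=np.array([-np.sin(yaw),np.cos(yaw),0]); k=np.array([0,0,1.])
    n2=n*np.cos(lean)+k*np.sin(lean); k2=k*np.cos(lean)-n*np.sin(lean)
    c=np.array([x,y,.099]); return np.array([c+.092*(np.cos(t)*h+np.sin(t)*k2) for t in a]), c+.039*n2
t0=cv2.imread('pics/t0.png')
img=[]
for L,col in ((-.15,(0,0,255)),(0,(0,255,0)),(.15,(255,0,0))):
    r,kn=ring(L); print(L,'knob T',proj(T,kn),'S',proj(S,kn),'top T',proj(T,r[18]),'S',proj(S,r[18]), 'bottom',proj(T,r[54]))
A=cv2.resize(t0[185:290,165:255],None,fx=4.4,fy=4.4,interpolation=cv2.INTER_CUBIC)
B=cv2.resize(S['frame'][110:210,255:345,::-1],None,fx=4.4,fy=4.4,interpolation=cv2.INTER_CUBIC)
for L,col in ((-.15,(0,0,255)),(0,(0,255,0)),(.15,(255,0,0))):
    r,kn=ring(L)
    cv2.polylines(A,[np.int32((proj(T,r)-[165,185]+.5)*4.4)],True,col,1)
    cv2.polylines(B,[np.int32((proj(S,r)-[255,110]+.5)*4.4)],True,col,1)
c=np.zeros((470,800,3),np.uint8);c[:min(470,A.shape[0]),:396]=A[:470];c[:B.shape[0],400:400+B.shape[1]]=B[:470]
cv2.imwrite('pics/crop2.png',c)
```

```text
-0.15 knob T [[206.  220.2]] S [[309.5 151.8]] top T [[198.1 207.5]] S [[318.6 134.8]] bottom [[211.6 205.5]]
0 knob T [[205.5 220.2]] S [[309.5 150.5]] top T [[198.  202.2]] S [[322.8 136.6]] bottom [[211.7 210. ]]
0.15 knob T [[205.1 219.8]] S [[309.7 149.4]] top T [[198. 197.]] S [[326.9 138.8]] bottom [[211.7 214.4]]
```

View pics/crop2.png

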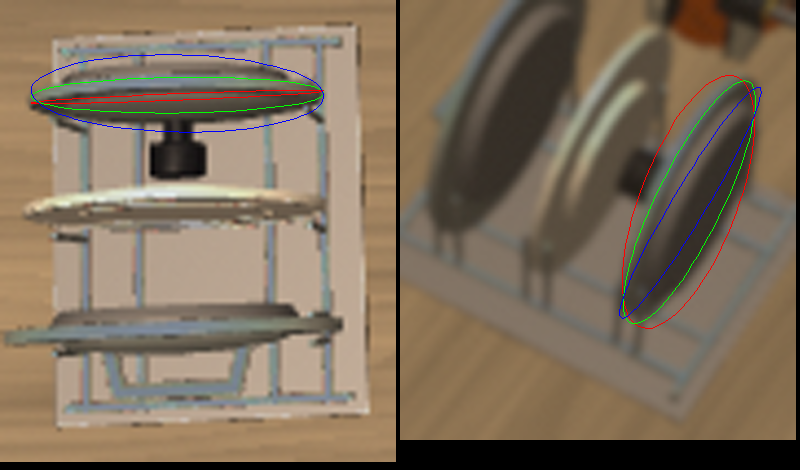

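```bash
python3 -m creep '[[[0,-0.03,0.1,0,0.45],[0,0,0.12,0,0.45],[0,0,0.12,0,0.45],[0,0,0.07,0,0.45],[0,0,0.04,0,0.45],[0,0,0,0,0.45],[0,0,0,0,0.0],[0,0,0,0,0.0]]]';python3 -m creep '[[[0,0,0,0,0],[0,0,0,0,0.0],[0,0,0,0,0.0],[0,0,0,0,0.0]]]'
```

```text
clock: 5.17
tool_pos: [0.5386, 0.2917, 0.356]
orientation: [-179.9, 0.1, -88.3]
force: [-0.4, 0.2, 0.6]
opening: 0.0311
gripper_force: 0.0
clock: 5.5
tool_pos: [0.5385, 0.2912, 0.3552]
orientation: [-180.0, 0.0, -88.3]
force: [0.2, -0.1, 2.0]
opening: 0.0074
gripper_force: 30.0
```

```bash
python3 -m creep '[[[0,0,-0.04,0,0],[0,0,-0.08,0,0],[0,0,-0.1,0,0],[0,0,-0.12,0,0],[0,0,-0.12,0,0],[0,0,-0.12,0,0],[0,0,-0.1,0,0],[0,-0.1,0,0,0]]]';python3 -m creep '[[[0,-0.1,0,0,0],[0,-0.1,0,0,0],[0,0,0,-0.04,0],[0,0,0,-0.079,0],[0,0,0,-0.079,0.0],[0,0,0,-0.079,0.0],[0,0,0,-0.079,0],[0,0,0,-0.079,0]]]'; python3 -m creep '[[[0,0,0,-0.079,0],[0,0,0,-0.079,0],[0,0,0,-0.079,0],[0,0,0,-0.079,0],[0,0,0,-0.079,0.0],[0,0,0,-0.079,0.0],[0,0,0,-0.079,0],[0,0,0,-0.079,0]]]'; python3 -m creep '[[[0,0,0,-0.079,0],[0,0,0,-0.079,0],[0,0,0,-0.079,0],[0,0,0,-0.079,0],[0,0,0,-0.079,0.0],[0,0,0,-0.079,0.0],[0,0,0,-0.079,0],[0,0,0,-0.079,0]]]'; python3 -m creep '[[[0,0,0,-0.079,0],[0,0,0,-0.079,0],[0,0,0,-0.079,0],[0,0,0,-0.067,0],[0,0,0,0,0]]]'
python3 - <<'E'
from h import *
print(telemetry.get_obs()['joint_pos'])
S=snapshot('scene');save(S,'s1')
E
```

```text
clock: 6.17
tool_pos: [0.5566, 0.2913, 0.4964]
orientation: [-179.8, 0.2, -88.3]
force: [-0.4, -0.1, -4.3]
opening: 0.0077
gripper_force: 30.0
clock: 6.83
tool_pos: [0.5981, 0.2928, 0.4897]
orientation: [179.9, 0.0, -48.8]
force: [0.1, 0.6, -5.6]
opening: 0.0074
gripper_force: 30.0
clock: 7.5
tool_pos: [0.5981, 0.2928, 0.4897]
orientation: [180.0, 0.1, 8.0]
force: [-0.7, 0.2, -5.4]
opening: 0.0078
gripper_force: 30.0
clock: 8.17
tool_pos: [0.5981, 0.2928, 0.4897]
orientation: [-179.9, 0.1, 64.9]
force: [0.5, 0.3, -5.6]
opening: 0.0078
gripper_force: 30.0
clock: 8.58
tool_pos: [0.5981, 0.2928, 0.4898]
orientation: [-179.9, 0.0, 92.2]
force: [0.8, -0.1, -6.2]
opening: 0.0075
gripper_force: 30.0
[ 4.28084921e+01  1.76070821e+01  7.37822462e+00 -4.67601448e-02
 -7.98985282e+01  1.39402691e+02]
```

View pics/s1.png

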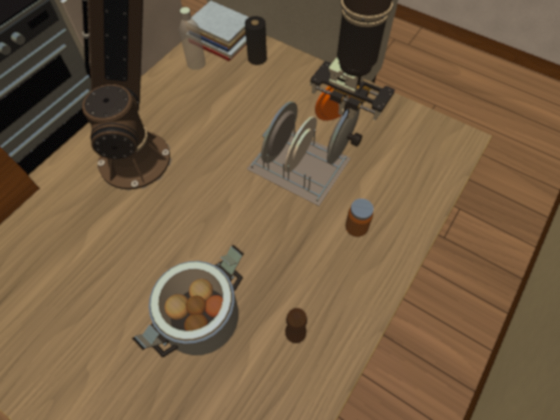

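The lid is held knob-out, with the knob at (357,139) in the scene view. Everything else is in place. Next I move it back over the slot.

```bash
python3 -m creep '[[[-0.03,-0.1,0,0.006,0],[0,-0.1,0,0,0],[0,-0.07,0,0,0],[0,-0.03,0,0,0],[0,0,0,0,0.0],[0,0,0.1,0,0.0],[0,0,0.14,0,0],[0,0,0.1,0,0]]]';python3 -m creep '[[[0,0,0.08,0,0],[0,0,0.03,0,0],[0,0,0,0,0],[0,0,0,0,0]]]'
```

```text
clock: 9.3
tool_pos: [0.5388, 0.2852, 0.421]
orientation: [-180.0, -0.0, 91.3]
force: [-1.6, 0.0, -6.9]
opening: 0.0077
gripper_force: 30.0
clock: 9.63
tool_pos: [0.5393, 0.2854, 0.4011]
orientation: [180.0, 0.0, 91.4]
force: [1.3, 1.1, -5.0]
opening: 0.0075
gripper_force: 30.0
```

```bash
python3 -m creep '[[[0,-0.004,0.02,-0.003,0],[0,0,0.03,0,0],[0,0,0.03,0,0],[0,0,0.03,0,0],[0,0,0,0,0.0]]]';python3 -m creep '[[[0,0,0.03,0,0],[0,0,0.03,0,0],[0,0,0.03,0,0],[0,0,0.015,0,0],[0,0,0,0,0],[0,0,0,0,0]]]'
```

```text
clock: 10.05
tool_pos: [0.5374, 0.2849, 0.377]
orientation: [-179.9, 0.1, 91.7]
force: [-1.4, -0.5, -6.4]
opening: 0.0079
gripper_force: 30.0
clock: 10.55
tool_pos: [0.5378, 0.2852, 0.3575]
orientation: [-180.0, 0.0, 91.7]
force: [-0.7, 0.2, -5.4]
opening: 0.0079
gripper_force: 30.0
```

```bash
python3 -m creep '[[[0,0,0.01,0,0],[0,0,0,0,0],[0,0,0,0,0]]]';python3 -m creep '[[[0,0,0.006,0,0],[0,0,0,0,0],[0,0,0,0,0]]]'
```

```text
clock: 10.8
tool_pos: [0.538, 0.2854, 0.3563]
orientation: [179.9, -0.0, 91.7]
force: [0.5, 1.1, -2.9]
opening: 0.0077
gripper_force: 30.0
clock: 11.05
tool_pos: [0.5383, 0.2857, 0.3559]
orientation: [179.9, -0.1, 91.7]
force: [-0.7, 2.7, 6.1]
opening: 0.0076
gripper_force: 30.0
```

```bash
python3 -m creep '[[[0,-0.01,0,0,0],[0,-0.015,0,0,0],[0,0,0,0,0.3],[0,0,0,0,0.4],[0,0,0,0,0.4],[0,0,0,0,0.4],[0,0,-0.1,0,0.4],[0,0,-0.15,0,0.4]]]';python3 -m creep '[[[0,0,-0.15,0,0.4],[0,0.15,-0.1,0.079,0.8],[0,0,0,0.079,0.8],[0,0,0,0.079,0.8],[0,0,0,0.079,0.8],[0,0,0,0.079,0.8],[0,0,0,0.079,0.8],[0,0,0,0.079,0.8]]]';python3 -m creep '[[[0,0,0,0.079,0.8],[0,0,0,0.079,0.8],[0,0,0,0.079,0.8],[0,0,0,0.079,0.8],[0,0,0,0.079,0.8],[0,0,0,0.053,0.8],[0,0,0,0,0.8],[0,0,0,0,0.8]]]'
python3 - <<'E'
from h import *
np.set_printoptions(precision=4,suppress=True)
print(telemetry.get_obs()['joint_pos'])
S=snapshot('scene');T=snapshot('top')
def g(s,q): return [(d['uv'],round(d['confidence'],2)) for d in nets.landmark_of(s,q)]
for q in ('lid_rim','lid_knob','lid'):print(q,g(S,q),g(T,q))
B=cv2.resize(S['frame'][90:210,250:390],None,fx=4,fy=4,interpolation=cv2.INTER_CUBIC)
A=cv2.resize(T['frame'][185:290,165:255],None,fx=2.6,fy=2.6,interpolation=cv2.INTER_CUBIC)
c=np.zeros((480,800,3),np.uint8);c[:480,:560]=B;c[:A.shape[0],565:565+A.shape[1]]=A
cv2.imwrite('pics/crop3.png',c[:,:,::-1])
E
```

```text
clock: 11.72
tool_pos: [0.5321, 0.2845, 0.4015]
orientation: [-179.7, 0.3, 91.6]
force: [0.9, 0.8, 0.4]
opening: 0.0346
gripper_force: 0.0
clock: 12.38
tool_pos: [0.5628, 0.2858, 0.4539]
orientation: [-180.0, 0.1, 41.5]
force: [-0.1, 1.1, 0.9]
opening: 0.0692
gripper_force: 0.0
clock: 13.05
tool_pos: [0.5628, 0.2859, 0.4541]
orientation: [180.0, 0.0, 1.7]
force: [-0.5, 0.1, 0.5]
opening: 0.0701
gripper_force: 0.0
[ 44.6123  14.9718  -0.7921  -0.0052 -74.2791  47.126 ]
lid_rim [([337.9, 99.6], 0.78), ([319.6, 154.5], 0.71)] [([207.0, 203.9], 0.91), ([119.4, 234.5], 0.89)]
lid_knob [([333.3, 90.1], 0.79), ([331.2, 161.7], 0.63)] [([114.3, 246.6], 0.91), ([205.9, 191.8], 0.87)]
lid [([316.9, 150.9], 0.87), ([341.4, 103.6], 0.57), ([291.9, 331.5], 0.3), ([233.1, 252.3], 0.29)] [([206.1, 212.5], 0.92), ([211.6, 234.4], 0.69), ([124.5, 228.7], 0.6)]
```

View pics/crop3.png

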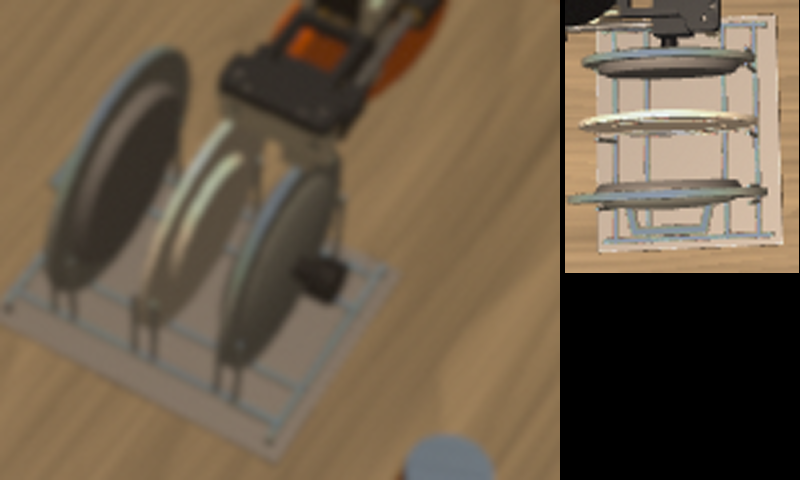

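The lid stands in the far slot, knob outward: scene (331,162), top (206,192). The plate and pan lid haven't moved.

Run:
```python
from h import *
np.set_printoptions(precision=4,suppress=True)
S=snapshot('scene');T=snapshot('top')
print(tri([(S,(319.6,154.5)),(T,(207,203.9))]),tri([(S,(331.2,161.7)),(T,(205.9,191.8))]),tri([(S,(316.9,150.9)),(T,(206.1,212.5))]))
print(telemetry.get_obs()['tool_pos'])
```

```text
(array([0.5441, 0.2768, 0.1205]), np.float64(0.0018522189312146576)) (array([0.5812, 0.2844, 0.1031]), np.float64(0.001470824025512353)) (array([0.5247, 0.2841, 0.1139]), np.float64(0.0034532687507305123))
[0.5628 0.2859 0.4545]
```

```bash
python3 -m creep '[[[0.116,0.007,0,0,0.8],[0,0,0.1,0,0.8],[0,0,0.15,0,0.8],[0,0,0.15,0,0.8],[0,0,0.1,0,0.8],[0,0,0,0,0.8]]]';python3 -m creep '[[[0,0,0.08,0,0.8],[0,0,0.08,0,0.8],[0,0,0.08,0,0.8],[0,0,0.08,0,0.8],[0,0,0.08,0,0.8],[0,0,0.06,0,0.8],[0,0,0,0,0.8],[0,0,0,0,0.8]]]'
```

```text
clock: 14.05
tool_pos: [0.5848, 0.2844, 0.3493]
orientation: [179.8, 0.4, 1.5]
force: [-0.9, -0.0, -0.7]
opening: 0.0698
gripper_force: 0.0
clock: 14.72
tool_pos: [0.5863, 0.2854, 0.263]
orientation: [180.0, -0.0, 1.6]
force: [-0.3, -0.4, -0.3]
opening: 0.0697
gripper_force: 0.0
```

```bash
python3 -m creep '[[[0,0,0,0,0.3],[0,0,0,0,0],[0,0,0,0,0],[0,0,0,0,0],[0,0,0,0,0],[0,0,0,0,0],[0,0,0,0,0],[0,0,0,0,0]]]'
```

```text
clock: 15.38
tool_pos: [0.5872, 0.2868, 0.2642]
orientation: [-179.8, -0.3, 1.6]
force: [3.0, 4.5, 3.4]
opening: 0.0348
gripper_force: 30.0
```

```bash
python3 -m creep '[[[0,0,-0.03,0,0],[0,0,-0.05,0,0],[0,0,-0.05,0,0],[0,0,-0.05,0,0],[0,0,-0.05,0,0],[0,0,-0.05,0,0],[0,0,-0.03,0,0],[0,0,0,0,0]]]'
python3 - <<'E'
from h import *
S=snapshot('scene')
B=cv2.resize(S['frame'][70:230,240:420],None,fx=3,fy=3,interpolation=cv2.INTER_CUBIC)
cv2.imwrite('pics/crop4.png',B[:,:,::-1])
E
```

```text
clock: 16.05
tool_pos: [0.5868, 0.2855, 0.3274]
orientation: [-179.9, -0.2, 1.6]
force: [0.2, 0.2, -5.6]
opening: 0.0349
gripper_force: 30.0
```

View pics/crop4.png

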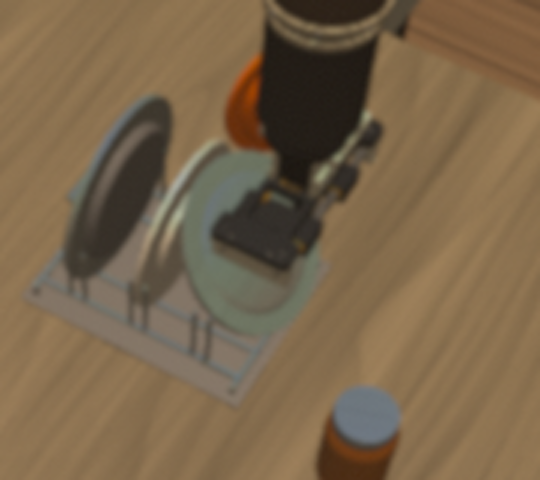

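The lid has swung most of the way to level in the grip, hanging by the knob just clear of the plate. I'll lift it, move it out and carry it to the free area.

```bash
python3 -m creep '[[[0.03,0,-0.06,0,0],[0.04,0,-0.08,0,0],[0.04,0,-0.1,0,0],[0,0,-0.1,0,0],[0,0,-0.1,0,0],[0,0,-0.04,0,0],[0,0.05,0,0,0],[0,0.1,0,0,0]]]';python3 -m creep '[[[0,0.12,0,0,0],[0,0.12,0,0,0],[0,0.12,0,0,0],[0,0.12,0,0,0],[0,0.12,0,0,0],[0,0.12,0,0,0],[-0.04,0.12,0,0,0],[-0.08,0.12,0,0,0]]]';python3 -m creep '[[[-0.1,0.12,0,0,0],[-0.1,0.08,0,0,0],[-0.1,0.05,0,0,0],[-0.06,0,0,0,0],[0,0,0,0,0],[0,0,0,0,0]]]'
python3 - <<'E'
from h import *
np.set_printoptions(precision=4,suppress=True)
S=snapshot('scene');T=snapshot('top')
def g(s,q): return [(np.round(d['uv'],1).tolist(),round(d['confidence'],2)) for d in nets.landmark_of(s,q)]
for q in ('lid_rim','lid_knob','lid'):print(q,g(S,q),g(T,q))
print(proj(S,[.52,.02,.26]),proj(T,[.52,.02,.26]))
u,v=proj(S,[.52,.02,.2])[0].astype(int)
B=cv2.resize(S['frame'][v-70:v+70,u-80:u+80],None,fx=3,fy=3,interpolation=cv2.INTER_CUBIC)
cv2.imwrite('pics/crop5.png',B[:,:,::-1])
E
```

```text
clock: 16.77
tool_pos: [0.6087, 0.2566, 0.4196]
orientation: [-180.0, 0.0, 1.7]
force: [0.3, -0.1, -7.3]
opening: 0.0348
gripper_force: 30.0
clock: 17.43
tool_pos: [0.5902, 0.061, 0.4183]
orientation: [179.9, 0.1, 1.5]
force: [0.7, -0.2, -5.0]
opening: 0.0351
gripper_force: 30.0
clock: 17.93
tool_pos: [0.5187, 0.0106, 0.4201]
orientation: [-180.0, -0.0, 1.6]
force: [-0.2, 0.8, -5.2]
opening: 0.0348
gripper_force: 30.0
lid_rim [([252.8, 195.6], 0.93), ([336.1, 98.4], 0.73), ([140.6, 338.8], 0.3)] [([119.2, 235.1], 0.8)]
lid_knob [([258.0, 187.7], 0.94), ([330.6, 88.5], 0.57), ([254.4, 197.1], 0.3)] [([112.8, 247.3], 0.79), ([308.6, 208.4], 0.62)]
lid [([253.2, 193.1], 0.79), ([342.8, 101.3], 0.61)] [([303.8, 217.6], 0.74), ([126.5, 226.3], 0.7)]
[[262.7712 184.9062]] [[301.9766 206.1359]]
```

View pics/crop5.png

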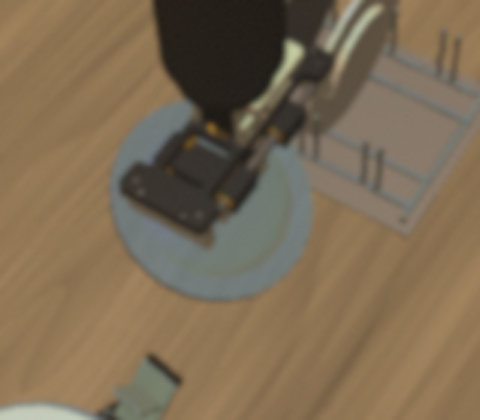

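The lid hangs knob-up and nearly level over free worktop. I'll lower it gently until it touches.

```bash
python3 -m creep '[[[0,0,0.1,0,0],[0,0,0.14,0,0],[0,0,0.16,0,0],[0,0,0.16,0,0],[0,0,0.14,0,0],[0,0,0.1,0,0],[0,0,0.06,0,0],[0,0,0,0,0]]]';python3 -m creep '[[[0,0,0.02,0,0],[0,0,0.02,0,0],[0,0,0,0,0],[0,0,0,0,0]]]'
python3 - <<'E'
from h import *
np.set_printoptions(precision=4,suppress=True)
from scipy.optimize import least_squares
S=snapshot('scene');z=telemetry.get_obs()['tool_pos']
m=[d for d in nets.masks_of(S,'lid') if abs(d['uv'][0]-250)<40 and abs(d['uv'][1]-200)<40][0]['region']
cs=max(cv2.findContours(m.astype(np.uint8),cv2.RETR_EXTERNAL,cv2.CHAIN_APPROX_NONE)[0],key=len)
h=cv2.convexHull(cs)[:,0].astype(float)
a=np.linspace(0,2*np.pi,360)
def ring(p):
    n=np.array([p[3],p[4],1]);n/=np.linalg.norm(n);e=np.cross([0,1,0],n);e/=np.linalg.norm(e);f=np.cross(n,e)
    return p[:3]+.092*(np.cos(a)[:,None]*e+np.sin(a)[:,None]*f)
def res(p):
    q=proj(S,ring(p)); return np.r_[np.min(np.linalg.norm(h[:,None]-q[None],axis=2),axis=1)]
f=least_squares(res,[z[0],z[1],z[2]-.2,0,0],loss='soft_l1',diff_step=1e-3);print(f.x,f.cost,len(h),np.abs(f.fun).max())
E
```

```text
clock: 19.0
tool_pos: [0.5185, 0.0109, 0.2457]
orientation: [179.9, 0.3, 1.6]
force: [-0.0, -0.3, -5.5]
opening: 0.035
gripper_force: 30.0
clock: 19.33
tool_pos: [0.5202, 0.0114, 0.241]
orientation: [-180.0, -0.1, 1.6]
force: [1.7, -0.2, -3.2]
opening: 0.035
gripper_force: 30.0
[0.501  0.0147 0.0243 0.2874 0.0742] 1.000992858681119 28 0.5072314953276028
```

```bash
python3 -m creep '[[[0,0,0.02,0,0],[0,0,0,0,0],[0,0,0.02,0,0],[0,0,0,0,0]]]';python3 -m creep '[[[0,0,0.02,0,0],[0,0,0,0,0],[0,0,0.02,0,0],[0,0,0,0,0]]]'
```

```text
clock: 19.77
tool_pos: [0.5194, 0.0113, 0.2319]
orientation: [-180.0, 0.0, 1.6]
force: [-1.5, 0.4, -1.9]
opening: 0.0343
gripper_force: 30.0
clock: 20.1
tool_pos: [0.5204, 0.0113, 0.2249]
orientation: [180.0, -0.1, 1.6]
force: [-0.7, -1.8, 2.0]
opening: 0.0335
gripper_force: 29.4
```

```bash
cat > fit.py <<'E'
from h import *
from scipy.optimize import least_squares
a=np.linspace(0,2*np.pi,360)
def ring(p):
    n=np.array([p[3],p[4],1]);n/=np.linalg.norm(n);e=np.cross([0,1,0],n);e/=np.linalg.norm(e);f=np.cross(n,e)
    return p[:3]+.092*(np.cos(a)[:,None]*e+np.sin(a)[:,None]*f)
def fit(s,x0,q='lid',near=45):
    uv0=proj(s,x0)[0]
    m=[d for d in nets.masks_of(s,q) if np.hypot(*(np.array(d['uv'])-uv0))<near][0]['region']
    cs=max(cv2.findContours(m.astype(np.uint8),cv2.RETR_EXTERNAL,cv2.CHAIN_APPROX_NONE)[0],key=len)
    h=cv2.convexHull(cs)[:,0].astype(float)
    res=lambda p:np.min(np.linalg.norm(h[:,None]-proj(s,ring(p))[None],axis=2),axis=1)
    f=least_squares(res,[*x0,0,0],loss='soft_l1',diff_step=1e-3); return f.x,f.cost,len(h)
E
python3 - <<'E'
from fit import *
np.set_printoptions(precision=4,suppress=True)
S=snapshot('scene');print(fit(S,[.51,.014,.02]))
E
```

```text
(array([ 0.5073,  0.0178, -0.0029, -0.0566,  0.0035]), np.float64(1.1407904804059694), 21)
```

```bash
python3 -m creep '[[[0,0,0.012,0,0],[0,0,0,0,0],[0,0,0.0,0,0],[0,0,0,0,0]]]';python3 -m creep '[[[0,0,0.012,0,0],[0,0,0,0,0],[0,0,0,0,0]]]'
python3 - <<'E'
from fit import *
np.set_printoptions(precision=4,suppress=True)
S=snapshot('scene');print(fit(S,[.51,.014,.02]))
E
```

```text
clock: 20.53
tool_pos: [0.5211, 0.0114, 0.2242]
orientation: [-180.0, -0.3, 1.7]
force: [-1.9, -2.5, 16.3]
opening: 0.0326
gripper_force: 28.8
clock: 20.78
tool_pos: [0.5224, 0.0114, 0.2229]
orientation: [-180.0, -0.4, 1.7]
force: [1.3, -6.1, 21.5]
opening: 0.0311
gripper_force: 28.0
(array([ 0.5089,  0.0142,  0.011 ,  0.0029, -0.026 ]), np.float64(1.1082677468152224), 27)
```

```bash
python3 -m creep '[[[0,0,-0.008,0,0],[0,0,0,0,0.36],[0,0,0,0,0.4],[0,0,0,0,0.6],[0,0,0,0,0.8],[0,0,0,0,0.8],[0,0,-0.06,0,0.8],[0,0,-0.12,0,0.8]]]';python3 -m creep '[[[0,0,-0.15,0,0.8],[0,0,-0.2,0,0.8],[0,0,-0.2,0,0.8],[-0.15,0,-0.1,0,0.8],[-0.2,0,0,0,0.8],[-0.2,0,0,0,0.8],[-0.1,0,0,0,0.8],[0,0,0,0,0.8]]]'
python3 - <<'E'
from fit import *
np.set_printoptions(precision=4,suppress=True)
S=snapshot('scene');T=snapshot('top');save(S,'s6');
c=np.zeros((420,560,3))
print(fit(S,[.51,.014,.02]))
try: print(fit(T,[.51,.014,.02]))
except Exception as e: print(e)
def g(s,q): return [(np.round(d['uv'],1).tolist(),round(d['confidence'],2)) for d in nets.landmark_of(s,q)]
for q,z in (('lid_rim',.014),('lid_knob',.053),('lid',0)):
  for s in (S,T):
    for d in nets.landmark_of(s,q)[:2]: print(q,d['uv'],round(d['confidence'],2),atz(s,d['uv'],z))
E
```

```text
clock: 21.55
tool_pos: [0.5182, 0.0109, 0.2547]
orientation: [179.9, 0.4, 1.5]
force: [0.1, 0.9, 0.4]
opening: 0.0626
gripper_force: 0.0
clock: 22.22
tool_pos: [0.3856, 0.0066, 0.387]
orientation: [-179.9, 0.0, 1.6]
force: [-0.2, 0.4, -0.4]
opening: 0.0701
gripper_force: 0.0
(array([0.5111, 0.0095, 0.0217, 0.0328, 0.0044]), np.float64(1.5561528359433414), 30)
(array([0.5114, 0.0118, 0.0089, 0.1353, 0.077 ]), np.float64(3.2185283308282626), 27)
lid_rim [338.6, 102.0] 0.9 [0.4433 0.5842 0.014 ]
lid_rim [260.1, 230.5] 0.78 [0.5052 0.0095 0.014 ]
lid_rim [301.0, 220.5] 0.78 [0.5057 0.014  0.014 ]
lid_knob [262.3, 223.7] 0.61 [0.511  0.0156 0.053 ]
lid_knob [329.1, 88.2] 0.6 [0.3981 0.5881 0.053 ]
lid_knob [112.1, 247.8] 0.87 [0.4276 0.5671 0.053 ]
lid_knob [300.5, 217.8] 0.64 [0.5105 0.0167 0.053 ]
lid [342.3, 101.3] 0.78 [0.4473 0.6068 0.    ]
lid [260.6, 231.6] 0.63 [0.5039 0.0129 0.    ]
lid [302.1, 218.8] 0.65 [0.5121 0.01   0.    ]
lid [124.9, 227.1] 0.61 [0.4914 0.5547 0.    ]
```

View pics/s6.png

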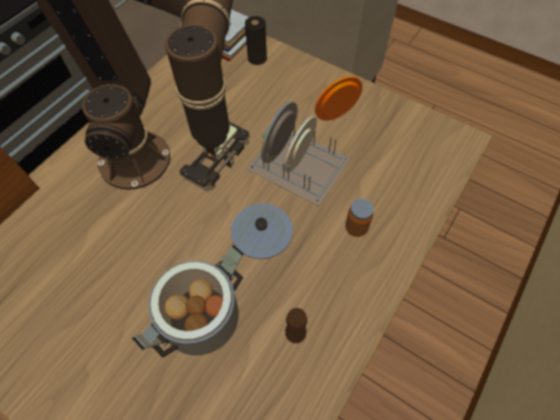

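The lid lies flat, knob up, at scene (262,224) for the knob, and the rest of the scene is unchanged. Now I'll locate the cooker precisely.

```bash
cat > crock.py <<'E'
from fit import *
def crock(shots,c0=(.515,-.292)):
    obs=[]
    for s in shots:
        hsv=cv2.cvtColor(s['frame'],cv2.COLOR_RGB2HSV)
        w=((hsv[...,1]<50)&(hsv[...,2]>165)).astype(np.uint8)
        u,v=proj(s,[*c0,.15])[0].astype(int); k=np.zeros_like(w);k[max(0,v-60):v+60,max(0,u-65):u+65]=1;w*=k
        n,l,st,_=cv2.connectedComponentsWithStats(w);i=1+np.argmax(st[1:,4]);w=(l==i).astype(np.uint8)
        cs=cv2.findContours(w,cv2.RETR_CCOMP,cv2.CHAIN_APPROX_NONE)[0]; cs=sorted(cs,key=len)[::-1]
        out=cv2.convexHull(cs[0])[:,0].astype(float); inn=cv2.convexHull(cs[1])[:,0].astype(float) if len(cs)>1 else None
        obs.append((s,out,inn))
    return obs
def fitc(obs,r0,which,z=.15):
    a=np.linspace(0,2*np.pi,400)
    def res(p):
        r=[]
        for o in obs:
            h=o[which]; q=proj(o[0],np.c_[p[0]+p[2]*np.cos(a),p[1]+p[2]*np.sin(a),0*a+z]); r.append(np.min(np.linalg.norm(h[:,None]-q[None],axis=2),axis=1))
        return np.concatenate(r)
    f=least_squares(res,[.515,-.292,r0],loss='soft_l1',diff_step=1e-3);return f.x,f.cost/len(f.fun)
E
python3 - <<'E'
from crock import *
np.set_printoptions(precision=4,suppress=True)
S=snapshot('scene');T=snapshot('top')
for sh in ([S],[T],[S,T]):
    o=crock(sh)
    for w,r in ((1,.097),(2,.079)):
        try: print(len(sh),w,fitc(o,r,w))
        except Exception as e: print(w,e)
L={}
for q in ('clip_left_tab','clip_right_tab','cooker_rim','cooker','mill'):
    for n,s in (('S',S),('T',T)):
        L[q,n]=[(d['uv'],round(d['confidence'],2)) for d in nets.landmark_of(s,q)[:2]]
    print(q,L[q,'S'],L[q,'T'], tri([(S,L[q,'S'][0][0]),(T,L[q,'T'][0][0])]) if L[q,'S'] and L[q,'T'] else '')
E
```

```text
1 1 (array([ 0.5155, -0.2906,  0.0955]), np.float64(0.02155362090018154))
1 2 (array([ 0.516 , -0.2906,  0.0816]), np.float64(0.022414649352534764))
1 1 (array([ 0.516 , -0.2925,  0.0963]), np.float64(0.028798157165509212))
1 2 (array([ 0.5156, -0.2917,  0.0812]), np.float64(0.01637082905740439))
2 1 (array([ 0.5158, -0.2912,  0.0958]), np.float64(0.07088698488561036))
2 2 (array([ 0.5158, -0.291 ,  0.0814]), np.float64(0.03479520677884041))
clip_left_tab [([234.1, 251.1], 0.72)] [([362.1, 205.9], 0.59)] (array([ 0.5331, -0.1395,  0.1687]), np.float64(0.004093502658439749))
clip_right_tab [([142.1, 342.3], 0.61)] [([477.9, 218.6], 0.63)] (array([ 0.4963, -0.4381,  0.1748]), np.float64(0.0044612579543120675))
cooker_rim [([189.2, 298.1], 0.94)] [([417.1, 210.2], 0.76)] (array([ 0.5174, -0.2919,  0.1571]), np.float64(0.0018144809465948219))
cooker [([197.2, 316.9], 0.91)] [([399.2, 215.9], 0.85), ([417.4, 209.9], 0.58)] (array([ 0.5141, -0.2919,  0.0009]), np.float64(0.005890519869619498))
mill [([293.8, 332.3], 0.67)] [([364.5, 145.4], 0.97)] (array([ 0.7467, -0.1876, -0.0056]), np.float64(0.004495996556132264))
```

Run:
```python
from crock import *
np.set_printoptions(precision=4,suppress=True)
S=snapshot('scene');T=snapshot('top')
def ob(s):
    uv0=proj(s,[.511,.012,.016])[0]
    m=[d for d in nets.masks_of(s,'lid') if np.hypot(*(np.array(d['uv'])-uv0))<30][0]['region']
    cs=max(cv2.findContours(m.astype(np.uint8),cv2.RETR_EXTERNAL,cv2.CHAIN_APPROX_NONE)[0],key=len)
    return (s,cv2.convexHull(cs)[:,0].astype(float))
a=np.linspace(0,2*np.pi,400)
def fl(obs,z=.016):
    def res(p):
        return np.concatenate([np.min(np.linalg.norm(h[:,None]-proj(s,np.c_[p[0]+p[2]*np.cos(a),p[1]+p[2]*np.sin(a),0*a+z])[None],axis=2),axis=1) for s,h in obs])
    f=least_squares(res,[.511,.012,.092],loss='soft_l1',diff_step=1e-3);return f.x,f.cost/len(f.fun)
A=ob(S);B=ob(T);print(fl([A]),fl([B]),fl([A,B]))
print(telemetry.get_obs()['tool_pos'],telemetry.get_obs()['clock'])
```

```text
(array([0.5103, 0.0131, 0.0899]), np.float64(0.060804232122473524)) (array([0.5109, 0.0116, 0.0896]), np.float64(0.26420298268202447)) (array([0.5103, 0.0122, 0.0898]), np.float64(0.16781498824821298))
[0.3896 0.0077 0.3873] 23.5167
```

```bash
python3 -m creep '[[[0.1,-0.006,0,0,0.8],[0.15,0,0,0,0.8],[0.15,0,0,0,0.8],[0.12,0,0,0,0.8],[0.085,0,0,0,0.8],[0,0,0,0,0.8],[0,0,0.1,0,0.8],[0,0,0.15,0,0.8]]]';python3 -m creep '[[[0,0,0.15,0,0.8],[0,0,0.15,0,0.8],[0,0,0.12,0,0.8],[0,0,0.1,0,0.8],[0,0,0.06,0,0.8],[0,0,0.03,0,0.8],[0,0,0,0,0.8],[0,0,0,0,0.8]]]'
```

```text
clock: 24.18
tool_pos: [0.5115, 0.0124, 0.3389]
orientation: [-179.9, -0.3, 1.6]
force: [1.5, 0.1, -0.6]
opening: 0.0702
gripper_force: 0.0
clock: 24.85
tool_pos: [0.5106, 0.0123, 0.2157]
orientation: [180.0, -0.0, 1.6]
force: [0.4, 0.1, 0.3]
opening: 0.0703
gripper_force: 0.0
```

```bash
python3 -m creep '[[[0,0,0,0,0.3],[0,0,0,0,0],[0,0,0,0,0],[0,0,0,0,0],[0,0,0,0,0],[0,0,0,0,0],[0,0,-0.03,0,0],[0,0,-0.08,0,0]]]';python3 -m creep '[[[0,0,-0.12,0,0],[0,0,-0.15,0,0],[0,0,-0.15,0,0],[0,0,-0.15,0,0],[0,0,-0.15,0,0],[0,0,-0.12,0,0],[0,0,-0.08,0,0],[0,0,0,0,0]]]'
```

```text
clock: 25.52
tool_pos: [0.509, 0.0117, 0.2353]
orientation: [179.9, 0.3, 1.5]
force: [0.5, -0.8, -5.0]
opening: 0.0355
gripper_force: 30.0
clock: 26.18
tool_pos: [0.5108, 0.0122, 0.4247]
orientation: [-179.9, -0.3, 1.6]
force: [1.8, 0.3, -5.4]
opening: 0.0351
gripper_force: 30.0
```

```bash
python3 -m creep '[[[-0.017,0.08,0,0,0],[0,0.12,0,0,0],[0,0.15,0,0,0],[0,0.15,0,0,0],[0,0.15,0,0,0],[0,0.15,0,0,0],[0,0.15,0,0,0],[0,0.15,0,0,0]]]';python3 -m creep '[[[0,0.15,0,0,0],[0,0.12,0,0,0],[0,0.096,0,0,0],[0,0.05,0,0,0],[0,0,0.06,0,0],[0,0,0.06,0,0],[0,0,0,0,0],[0,0,0,0,0]]]'
python3 - <<'E'
from fit import *
np.set_printoptions(precision=4,suppress=True)
t=telemetry.get_obs()['tool_pos'];print(t)
zr=t[2]-.159-.0553+.014
S=snapshot('scene');T=snapshot('top')
c0=[.516,-.291,zr]
a=np.linspace(0,2*np.pi,400)
for s in (S,T):
  try:
    print('free',fit(s,c0))
    uv0=proj(s,c0)[0]
    m=[d for d in nets.masks_of(s,'lid') if np.hypot(*(np.array(d['uv'])-uv0))<45][0]['region']
    cs=max(cv2.findContours(m.astype(np.uint8),cv2.RETR_EXTERNAL,cv2.CHAIN_APPROX_NONE)[0],key=len)
    h=cv2.convexHull(cs)[:,0].astype(float)
    res=lambda p:np.min(np.linalg.norm(h[:,None]-proj(s,np.c_[p[0]+.0905*np.cos(a),p[1]+.0905*np.sin(a),0*a+zr])[None],axis=2),axis=1)
    f=least_squares(res,c0[:2],loss='soft_l1',diff_step=1e-3);print('flat',f.x,f.cost/len(h))
  except Exception as e: print(e)
E
```

```text
clock: 26.85
tool_pos: [0.5124, -0.209, 0.419]
orientation: [-179.9, 0.2, 1.6]
force: [0.8, 0.7, -5.6]
opening: 0.0351
gripper_force: 30.0
clock: 27.52
tool_pos: [0.515, -0.2906, 0.3955]
orientation: [-179.9, 0.2, 1.6]
force: [-0.0, 0.0, -4.6]
opening: 0.0352
gripper_force: 30.0
[ 0.515  -0.2906  0.3955]
free (array([ 0.5066, -0.2865,  0.1835,  0.1438,  0.063 ]), np.float64(1.773163488922607), 24)
flat [ 0.5133 -0.2894] 0.11915293989290952
free (array([ 0.5086, -0.666 , -0.6841,  1.3707,  1.1285]), np.float64(7.041076635821255), 16)
flat [ 0.5181 -0.2943] 7.110299540240311
```

```bash
python3 -m creep '[[[0.006,0.003,0.04,0,0],[0,0,0.05,0,0],[0,0,0.04,0,0],[0,0,0,0,0],[0,0,0,0,0]]]';python3 -m creep '[[[0,0,0.02,0,0],[0,0,0,0,0],[0,0,0.015,0,0],[0,0,0,0,0],[0,0,0,0,0]]]'
```

```text
clock: 28.23
tool_pos: [0.5165, -0.2915, 0.3701]
orientation: [-180.0, 0.1, 1.6]
force: [-0.3, 0.3, -4.9]
opening: 0.0357
gripper_force: 30.0
clock: 28.65
tool_pos: [0.5167, -0.2915, 0.3642]
orientation: [-180.0, 0.0, 1.6]
force: [-0.1, 0.3, -5.8]
opening: 0.0356
gripper_force: 30.0
```

```bash
python3 -m creep '[[[0,0,0.015,0,0],[0,0,0.01,0,0],[0,0,0,0,0],[0,0,0,0,0]]]';python3 -m creep '[[[0,0,0.01,0,0],[0,0,0,0,0],[0,0,0.01,0,0],[0,0,0,0,0],[0,0,0,0,0]]]'
```

```text
clock: 28.98
tool_pos: [0.5168, -0.2916, 0.3594]
orientation: [180.0, -0.0, 1.6]
force: [0.4, -0.8, -4.5]
opening: 0.0352
gripper_force: 30.0
clock: 29.4
tool_pos: [0.517, -0.2916, 0.3556]
orientation: [180.0, -0.0, 1.6]
force: [1.2, -0.0, -2.5]
opening: 0.0356
gripper_force: 30.0
```

```bash
python3 -m creep '[[[0,0,0.008,0,0],[0,0,0,0,0],[0,0,0.006,0,0],[0,0,0,0,0],[0,0,0,0,0]]]'
```

```text
clock: 29.82
tool_pos: [0.5167, -0.2915, 0.3555]
orientation: [179.9, -0.1, 1.6]
force: [-4.6, 6.4, 15.0]
opening: 0.0352
gripper_force: 30.0
```

The lid is home: TCP height and force match the seated values. I'll release it, turn, and go to the left clip.

```bash
python3 -m creep '[[[0,0,-0.01,0,0.4],[0,0,0,0,0.6],[0,0,0,0,0.7],[0,0,0,0,0.7],[0,0,-0.06,0,0.7],[0,0,-0.12,0,0.7],[0,0,-0.15,0,0.5],[0,0,-0.05,0.079,0]]]';for i in 1; do python3 -m creep '[[[0,0,0,0.079,0],[0,0,0,0.079,0],[0,0,0,0.079,0],[0,0,0,0.079,0],[0,0,0,0.079,0],[0,0,0,0.079,0],[0,0,0,0.079,0],[0,0,0,0.079,0]]]';done; python3 -m creep '[[[0,0,0,0.079,0],[0,0,0,0.079,0],[0,0,0,0.079,0],[0,0,0,0.079,0],[0,0,0,0.074,0],[-0.1,0,0,0,0],[-0.15,0,0,0,0],[-0.15,0,0,0,0]]]'; python3 -m creep '[[[-0.15,0,0,0,0],[-0.15,0,0,0,0],[-0.15,0,0,0,0],[-0.15,0,0,0,0],[0,0,0,0,0],[0,0,0,0,0]]]'
python3 - <<'E'
from fit import *
np.set_printoptions(precision=4,suppress=True)
S=snapshot('scene')
c0=[.516,-.291,.154]
print(fit(S,c0))
uv0=proj(S,c0)[0].astype(int)
cv2.imwrite('pics/crop7.png',cv2.resize(S['frame'][uv0[1]-75:uv0[1]+75,uv0[0]-80:uv0[0]+120],None,fx=3,fy=3,interpolation=cv2.INTER_CUBIC)[:,:,::-1])
for q in('clip_left_tab','clip_right_tab'): print(q,[(d['uv'],round(d['confidence'],2)) for d in nets.landmark_of(S,q)[:2]])
def tab(th,sg): 
    yh=np.array([.129,.992]);c=np.array([.5158,-.2911]); r=.113+.062*np.sin(th); return [*(c+sg*yh*r),.118+.062*np.cos(th)]
for th in(.5,.6,.7,.8): print(th,proj(S,tab(th,1)),proj(S,tab(th,-1)))
E
```

```text
clock: 30.48
tool_pos: [0.5173, -0.2921, 0.4344]
orientation: [179.9, -0.2, -5.4]
force: [0.6, -1.2, 0.8]
opening: 0.0529
gripper_force: 0.0
clock: 31.15
tool_pos: [0.5167, -0.2916, 0.4302]
orientation: [180.0, 0.0, -62.8]
force: [-0.2, 0.6, 0.5]
opening: 0.0023
gripper_force: 0.0
clock: 31.82
tool_pos: [0.527, -0.212, 0.4299]
orientation: [179.9, -0.0, -97.6]
force: [0.8, 0.3, -0.2]
opening: 0.0004
gripper_force: 0.0
clock: 32.32
tool_pos: [0.5431, -0.0919, 0.4303]
orientation: [180.0, -0.0, -97.4]
force: [1.1, -0.6, -0.7]
opening: 0.0002
gripper_force: 0.0
(array([ 0.5148, -0.2899,  0.1522,  0.0176, -0.0241]), np.float64(1.5618661270044505), 36)
clip_left_tab [([234.2, 251.2], 0.6)]
clip_right_tab [([139.5, 341.9], 0.94)]
0.5 [[230.2979 253.923 ]] [[142.3117 340.9583]]
0.6 [[231.8975 253.0094]] [[140.8992 343.0975]]
0.7 [[233.4069 252.2841]] [[139.6703 345.17  ]]
0.8 [[234.8114 251.7522]] [[138.6386 347.152 ]]
```

View pics/crop7.png

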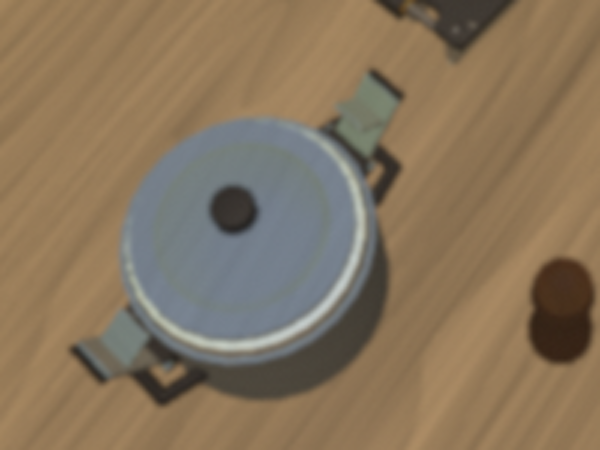

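The lid sits level and concentric, with knob at crop (234,209). The clips are still open, at (370,115) and (110,350). Next is shutting the left one.

```bash
python3 -m creep '[[[0,0,0.1,0,0],[0,0,0.15,0,0],[0,0,0.15,0,0],[0,0,0.1,0,0],[0,0,0.035,0,0],[0,0,0,0,0],[0.04,0,0,0,0],[0.04,0,0,0,0]]]'; python3 -m creep '[[[0.04,0,0,0,0],[0.04,0,0,0,0],[0.04,0,0,0,0],[0.04,0,0,0,0],[0,0,0,0,0]]]'; python3 -m creep '[[[0.03,0,0,0,0],[0.03,0,0,0,0],[0.02,0,0,0,0],[0,0,0,0,0]]]'
```

```text
clock: 33.18
tool_pos: [0.5414, -0.1098, 0.3251]
orientation: [-179.9, 0.0, -97.5]
force: [1.1, -0.1, 0.1]
opening: 0.0006
gripper_force: 0.0
clock: 33.6
tool_pos: [0.5363, -0.1424, 0.3242]
orientation: [-179.9, -0.0, -97.6]
force: [0.6, -0.2, -0.7]
opening: 0.0003
gripper_force: 0.0
clock: 33.93
tool_pos: [0.5342, -0.1575, 0.3233]
orientation: [180.0, -0.0, -97.5]
force: [-0.6, -0.3, -0.1]
opening: 0.0005
gripper_force: 0.0
```

```bash
python3 -m creep '[[[0.02,0,0,0,0],[0.015,0,0,0,0],[0,0,0,0,0],[0,0,0,0,0]]]'; python3 -m creep '[[[0.015,0,0,0,0],[0,0,0,0,0],[0,0,0,0,0]]]'
python3 - <<'E'
from h import *
S=snapshot('scene');T=snapshot('top')
for s in(S,T):print([(d['uv'],round(d['confidence'],2)) for d in nets.landmark_of(s,'clip_left_tab')[:2]])
def tab(th,sg): 
    yh=np.array([.129,.992]);c=np.array([.5158,-.2911]); r=.113+.062*np.sin(th); return [*(c+sg*yh*r),.118+.062*np.cos(th)]
for th in(0,.1,.2): print(th,proj(S,tab(th,1)),proj(T,tab(th,1)))
E
```

```text
clock: 34.27
tool_pos: [0.5336, -0.1631, 0.3233]
orientation: [180.0, 0.1, -97.5]
force: [-1.1, 5.8, 1.8]
opening: 0.0006
gripper_force: 3.1
clock: 34.52
tool_pos: [0.5334, -0.1642, 0.3234]
orientation: [-180.0, 0.3, -97.5]
force: [-2.1, 20.9, 5.8]
opening: 0.0004
gripper_force: 9.9
[([219.9, 260.7], 0.46)]
[]
0 [[221.56142456 260.96646671]] [[376.98191657 205.15952761]]
0.1 [[223.34382705 259.27215232]] [[374.58948939 204.89235072]]
0.2 [[225.12847936 257.70511333]] [[372.17152789 204.65734714]]
```

The left clip hit its stop: 21 N, and the tab pixel matches an angle of about 0. On to the right clip.

```bash
python3 -m creep '[[[-0.1,0,0,0,0],[-0.13,0,0,0,0],[-0.13,0,0,0,0],[0,0,-0.1,0,0],[0,0,-0.15,0,0],[0,0,-0.15,0,0],[0,0,-0.135,0,0],[0.05,0,0,0,0]]]'; python3 -m creep '[[[0.1,0,0,0,0],[0.15,0,0,0,0],[0.15,0,0,0,0],[0.15,0,0,0,0],[0.15,0,0,0,0],[0.15,0,0,0,0],[0.15,0,0,0,0],[0.15,0,0,0,0]]]'; python3 -m creep '[[[0.15,0,0,0,0],[0.15,0,0,0,0],[0.15,0,0,0,0],[0.15,0,0,0,0],[0.15,0,0,0,0],[0.1,0,0,0,0],[0,0,0,0,0],[0,0,0,0,0]]]'
```

```text
clock: 35.38
tool_pos: [0.5426, -0.1047, 0.4365]
orientation: [-179.5, 0.0, -97.4]
force: [1.4, -0.1, 1.5]
opening: 0.0003
gripper_force: 0.0
clock: 36.05
tool_pos: [0.5106, -0.3348, 0.4302]
orientation: [180.0, -0.0, -97.5]
force: [0.6, 0.5, 0.1]
opening: 0.0002
gripper_force: 0.0
clock: 36.72
tool_pos: [0.4884, -0.503, 0.4291]
orientation: [179.9, 0.0, -97.6]
force: [0.0, 0.2, -0.9]
opening: 0.0004
gripper_force: 0.0
```

```bash
python3 -m creep '[[[0,0,0.1,0,0],[0,0,0.15,0,0],[0,0,0.15,0,0],[0,0,0.1,0,0],[0,0,0.03,0,0],[0,0,0,0,0],[-0.05,0,0,0,0],[-0.05,0,0,0,0]]]'; python3 -m creep '[[[-0.04,0,0,0,0],[-0.04,0,0,0,0],[-0.04,0,0,0,0],[-0.04,0,0,0,0],[-0.04,0,0,0,0],[-0.04,0,0,0,0],[0,0,0,0,0]]]'; python3 -m creep '[[[-0.03,0,0,0,0],[-0.02,0,0,0,0],[0,0,0,0,0],[0,0,0,0,0]]]'
```

```text
clock: 37.38
tool_pos: [0.4921, -0.4816, 0.3263]
orientation: [-179.9, -0.1, -97.5]
force: [-0.2, -0.1, 0.0]
opening: 0.0
gripper_force: 0.0
clock: 37.97
tool_pos: [0.4981, -0.4328, 0.3246]
orientation: [-180.0, 0.0, -97.5]
force: [-0.3, -0.0, 0.6]
opening: 0.0005
gripper_force: 0.0
clock: 38.3
tool_pos: [0.4992, -0.4241, 0.3242]
orientation: [180.0, 0.0, -97.5]
force: [-0.6, 0.6, 0.1]
opening: 0.0006
gripper_force: 0.0
```

```bash
python3 -m creep '[[[-0.02,0,0,0,0],[-0.01,0,0,0,0],[0,0,0,0,0],[0,0,0,0,0]]]'; python3 -m creep '[[[-0.012,0,0,0,0],[0,0,0,0,0],[0,0,0,0,0]]]'
```

```text
clock: 38.63
tool_pos: [0.4995, -0.4206, 0.3243]
orientation: [180.0, -0.2, -97.6]
force: [-1.0, -15.2, -5.2]
opening: 0.0003
gripper_force: 7.4
clock: 38.88
tool_pos: [0.4996, -0.4198, 0.3245]
orientation: [-180.0, -0.3, -97.6]
force: [-2.1, -25.9, -8.0]
opening: 0.0002
gripper_force: 12.2
```

Both stops are reached. I'll back off, clear the view and check.

```bash
python3 -m creep '[[[0.1,0,0,0,0],[0.13,0,0,0,0],[0.13,0,0,0,0],[0,0,-0.1,0,0],[0,0,-0.15,0,0],[0,0,-0.15,0,0],[0,0,-0.1,0,0],[0,0,0,0,0]]]'
python3 - <<'E'
from fit import *
np.set_printoptions(precision=3,suppress=True)
S=snapshot('scene');T=snapshot('top')
print(fit(S,[.516,-.291,.154]))
def tab(th,sg): 
    yh=np.array([.129,.992]);c=np.array([.5158,-.2911]); r=.113+.062*np.sin(th); return [*(c+sg*yh*r),.118+.062*np.cos(th)]
for q,g in(('clip_left_tab',1),('clip_right_tab',-1)):
    for s in (S,T): print(q,[(d['uv'],round(d['confidence'],2)) for d in nets.landmark_of(s,q)[:2]],proj(s,tab(0,g)),proj(s,tab(.15,g)))
A=cv2.resize(S['frame'][225:375,110:260],None,fx=2.6,fy=2.6,interpolation=cv2.INTER_CUBIC);B=cv2.resize(T['frame'][140:290,340:490],None,fx=2.6,fy=2.6,interpolation=cv2.INTER_CUBIC)
cv2.imwrite('pics/crop8.png',np.hstack([A,B])[:,:,::-1])
E
```

```text
clock: 39.55
tool_pos: [0.4913, -0.4883, 0.43]
orientation: [-179.6, -0.2, -97.5]
force: [-0.2, -1.0, 1.2]
opening: 0.0002
gripper_force: 0.0
(array([ 0.515, -0.29 ,  0.153,  0.027, -0.023]), np.float64(1.7783593419716879), 32)
clip_left_tab [([221.7, 261.3], 0.75), ([295.9, 333.9], 0.49)] [[221.561 260.966]] [[224.237 258.472]]
clip_left_tab [([376.6, 204.6], 0.71)] [[376.982 205.16 ]] [[373.382 204.771]]
clip_right_tab [([150.6, 329.3], 0.66)] [[151.493 330.145]] [[148.45  333.309]]
clip_right_tab [([466.7, 216.5], 0.55)] [[463.827 215.502]] [[467.282 215.953]]
```

View pics/crop8.png

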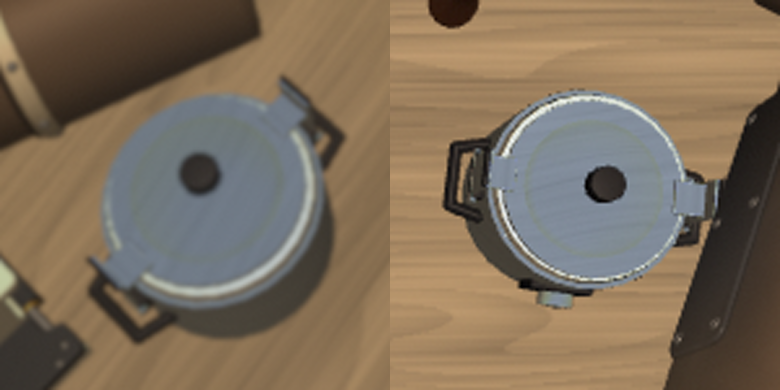

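Both clip noses lie over the rim of the level lid, and the tab pixels match the shut position in the scene view. The top view's right tab is about 3 px off, while the push there hit a firm 26 N stop. Handing in.

```bash
python3 -c "
from plant import workorder
print(workorder.close_job())"
```

```text
the job is handed in; nothing more can be done
None
```

The steel lid was laid flat on the worktop knob up, then set level on the crock, and both clips were pushed shut to their stops; I handed the job in at about 40 s with the robot clear, and the result hasn't been reported back.

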